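# Index the dividing jig to its third stop and hold it for the drill

### The job

A copper blank is being drilled with five holes in a ring, so it has to move on by three clicks of the fifteen-notch dividing jig. Get the jig's readout ready by pressing its keys fully down one at a time - the large round key (power), then the square key (relative angle), then the oblong key (zero) - and leave the small round key alone. Then turn the bar knob clockwise (seen from above), feeling for the clicks, to the third stop without running past it, and finish still gripping the knob there so that the plate cannot shift under the drill; leave the tools lying round the jig where they are.

Things in the scene. Friction and masses are not known exactly. Their poses are not given: they have to be found in the camera images.
- dividing_jig: bench dividing jig, fixed: grey base 270 x 170 x 36 mm, black keypad in front, notched steel index plate (100 mm across, top 57 mm up) behind. Origin: on the worktop under the plate's axis; x from keypad to plate, y left, z up. Base reaches 170 mm before, 100 mm behind it. A post at x = 78 mm holds a drill bush arm over the plate, up to 83 mm; click-ball housing left of the plate, 62 mm high
- knob_grip (a point): where to grip: centre of the black bar knob fixed on the middle of the index plate, on the turning axis, 111 mm above the worktop. Bar 56 mm long, 14 mm thick, from 94 to 128 mm above the worktop, on a round stem up to 29 mm across. x along the bar, z up; the fingers go on the flat sides facing +y and -y. At the start the bar lies along the jig's x axis
- index_plate (a joint): angle of plate and knob in rad, 0 at the start stop, growing clockwise from above. A spring ball clicks into a notch every 24 degrees (0.419 rad): first stop 0.419, second 0.838, third 1.257. Leaving a notch takes about 0.12 N m; past the crest half-way the ball pulls the plate on into the next notch, where it stays by itself
- power_top (a point): middle of the top of the large round key (22 mm across), the leftmost key (60 mm left of the jig's middle line, 136 mm before the plate's axis), 47 mm above the worktop
- light_top (a point): middle of the top of the small round key (12 mm across), second from the left, switches the display light: to be left alone
- mode_top (a point): middle of the top of the square key (19 x 19 mm), third from the left, same height; keys are 40 mm apart
- zero_top (a point): middle of the top of the oblong key (32 mm along the jig's x, 14 mm wide), the rightmost key, same height
- power_key (a joint): travel of the large round key in m: 0 up, 0.005 fully down. Each key stands 8 mm out of the panel, is pressed straight down, starts to move at about 1.2 N, is at the bottom at 4 N and springs up again
- light_key (a joint): travel of the small round key in m, 0 up, 0.005 down
- mode_key (a joint): travel of the square key in m, 0 up, 0.005 down
- zero_key (a joint): travel of the oblong key in m, 0 up, 0.005 down
- tweezers: steel tweezers, 122 x 13 x 9 mm, lying loose left of the jig; bystander. Origin at the middle of its underside
- loupe_glass: hand magnifier with black frame, 87 x 42 x 9 mm, lying loose right of the jig; bystander. Origin at the middle of its underside
- scriber: steel scriber, 133 x 8 x 7 mm, lying loose right of the jig; bystander. Origin at the middle of its underside

How it is judged:
By the outcome, as a careful person would: the job done as asked, in the order asked, and still so for the second after the job is handed in, while the arm keeps its last pose, push and grip.
It also fails if it takes over 61 s, if anything falls off the work surface, if the arm or the gripper's body presses on something with over 40 N, if the wrist force passes 120 N, or if a joint passes its speed limit or range.

### The arm

A 6-joint arm with a two-finger parallel gripper is mounted at the origin on a cart in front of the work surface, level with it; the furniture and walls round the work are solid. World frame = base frame: x ahead of the robot, y to its left, z up, the work surface at z = 0. Lengths are in mm, angles in rad, forces in N, time in s.
With the tool pointing down it reaches from about 300 to 775 mm from the base axis. Payload 14.6 kg.
Tool frame: the origin (TCP) lies between the finger pads; the fingertips stand 19 mm ahead of it and the grasp point (between the pads) is the TCP; x points along the fingers, y is the direction in which the jaws open and shut, and the axes are right-handed (so a half turn about x gives the same grasp; the last joint's range is limited). The gripper opens to 94 mm and grips with 3 to 60 N. Pads are 16 mm wide; open, the fingers measure 119 mm over their backs; the gripper's body (75 mm by 177 mm) begins 78 mm behind the grasp point.
Start: joints at [-1.173, 0.3, 1.521, -0, 1.321, -0.067], TCP at [246.526, -491.644, 224.446] pointing down, gripper open.
Joint ranges: [-3.03, 3.03], [-0.79, 2.21], [0.23, 2.52], [-1.04, 4.18], [0, 3.07], [-2.55, 2.55]. Speed limits (rad/s): [2.22, 2.22, 2.57, 3.14, 3.14, 3.14].

### API

Orientations are given as [roll, pitch, yaw] about the fixed x, y, z axes, in that order (R = Rz(yaw) Ry(pitch) Rx(roll)).
In Python, from cell import manip gives the robot as it stands.
- The arm moves only by the tool jog_arm, never from a script. Its argument "series" is one flat list of numbers, 7 for each row, row after row: the turn, a rotation vector about the world's x, y, z in rad, then the shift along the world's x, y, z in m, then the opening, from -1 (shut) to 1 (fully open). A call has 1 to 20 rows; each row is the pose to reach, as a shift and turn from the pose commanded when the call began; what a row does not reach only later rows make up. A row lasts 1/8 s, in which the tool goes at most 62.5 mm and 10.7 degrees, less where a joint would pass 70% of its speed; a pose out of reach is approached as far as the arm can. A call with a gripper value outside its range is refused whole. The fingers move at their own pace and stop on an object; "squeeze" is the grip in N (left out, the last holds). Time passes only in rows, so rows that repeat a pose let the fingers close. It gives the time, the measured TCP pose, the force and the opening at its end, in the units of the state.
- manip.read_state(): the state, without advancing time (a new reading comes with each control period).
- manip.camera(name): name is "side" or "top"; returns a dict with "color" (480x640x3 uint8, blue, green, red), "range_z" (480x640 float32, mm along the optical axis (not along the pixel's ray), 0 where there is no reading), "fx", "fy", "cx", "cy" (pixels), "pose" (4x4, takes a point from camera to world coordinates). Camera axes: x right, y down, z forward; pixel columns grow to the right and rows downward; lengths in mm; the calibration is good to about 2 mm. A picture is of the moment at which its call begins.
- manip.sign_off(): hands the job in, once; it reports no verdict.
The state is a dict: "clock": time; "joints": joint angles; "qd": joint speeds; "effort": joint torques, N m; "eef_pos": TCP position; "eef_rot": TCP orientation; "wrist_force": force on the tool from outside, world axes, zero at the start; "moment": the same for the moment, N m; "finger_gap": finger opening in mm.
Only numpy, scipy, OpenCV 4.12 (cv2) and the standard library are available. Lean on these libraries where they do the work, as an engineer would, in place of code of your own. Each camera call takes 0.05 s, during which the arm holds its last target.

## Working session

There is one attempt and no reset: what is moved stays moved. The work goes in short steps, Python scripts to look and compute and a tool call to move; the robot and the scene stay as the last step left them, time stands still between calls to the robot, and variables do not carry over. Pictures are saved under pics/ and viewed, and the job is handed in when it is done.

Besides the shell and the picture viewer there is one more tool, called after "Emit:" in YAML: its name, and indented under it one key for each argument. jog_arm: Moves the arm, as the interface text tells. Its arguments: {"type":"object","properties":{"series":{"type":"array","items":{"type":"number"}},"squeeze":{"type":"number"}},"required":["series"]}

```bash
mkdir -p pics; python3 - <<'E'
from cell import manip
import cv2,numpy as np
print(manip.read_state())
for n in("top","side"):
    c=manip.camera(n); cv2.imwrite(f"pics/{n}0.png",c["color"]); np.savez(f"{n}0.npz",**c)
    print(n,c["fx"],c["cx"],c["cy"],np.round(c["pose"],3).tolist())
E
```

```text
{'clock': 0.0, 'joints': array([-1.17263676e+00,  3.00474252e-01,  1.52159339e+00, -2.31925850e-05,
        1.32067199e+00, -6.66114599e-02]), 'qd': array([ 0.00070741, -0.00016286,  0.00080648, -0.00105604,  0.00014427,
       -0.00142002]), 'effort': array([-1.46922888e-03, -5.31807911e+01, -3.52732265e+01,  7.07803736e-02,
        2.43907532e-02, -9.39868983e-05]), 'eef_pos': array([ 246.41359545, -491.44377101,  223.87937534]), 'eef_rot': array([-1.61782476,  1.56964912,  1.98854468]), 'wrist_force': array([ 0.07561567, -0.10604266,  0.11891538]), 'moment': array([ 0.01203399,  0.00126878, -0.00235067]), 'finger_gap': 93.9780770992103}
top 610.4787249837485 320.7395452140468 243.39212893103684 [[0.011, -0.983, 0.181, 480.387], [-1.0, -0.015, -0.021, 44.606], [0.023, -0.181, -0.983, 932.648], [0.0, 0.0, 0.0, 1.0]]
side 550.9720344718102 317.0820391704099 245.0297700881035 [[-0.999, -0.034, 0.009, 638.44], [-0.026, 0.558, -0.829, 788.597], [0.023, -0.829, -0.558, 584.804], [0.0, 0.0, 0.0, 1.0]]
```

```bash
ls .
```

```text
pics
side0.npz
top0.npz
```

View pics/top0.png

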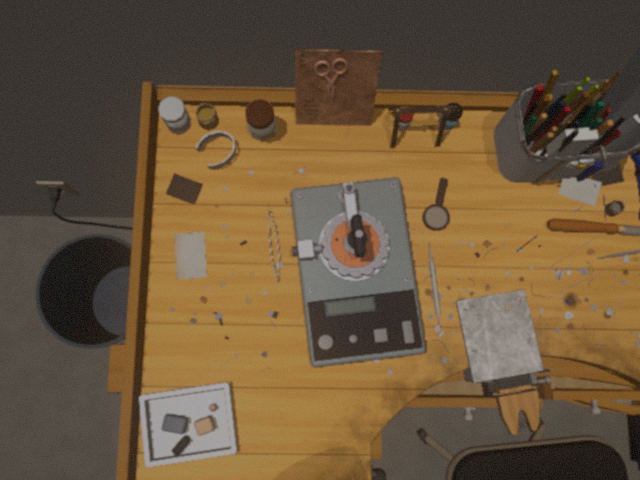

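View pics/side0.png

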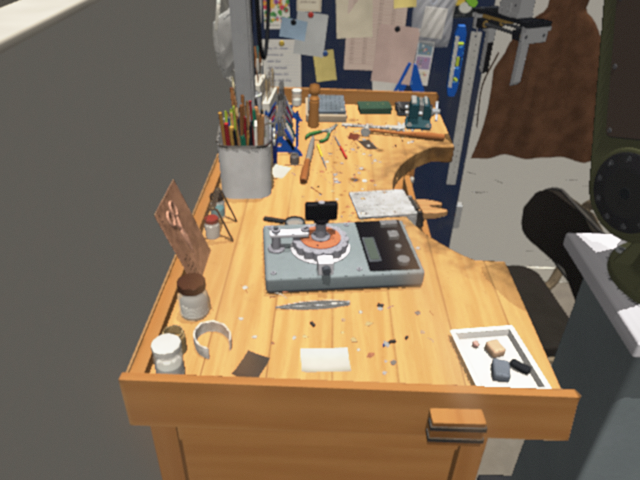

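The top view shows the jig with its keys at about (326,342), (353,339), (380,335) and (407,331), the plate near (355,245), the bar knob around (358,237), the tweezers at (274,245) and the scriber at (433,285). Next I'll measure these.

```bash
cat > h.py <<'E'
import numpy as np,cv2
def ray(c,u,v,z):
    P=c["pose"]; d=P[:3,:3]@np.array([(u-c["cx"])/c["fx"],(v-c["cy"])/c["fy"],1.]); o=P[:3,3]
    return o+d*(z-o[2])/d[2]
def proj(c,p):
    P=c["pose"]; q=P[:3,:3].T@(np.asarray(p)-P[:3,3]); return c["fx"]*q[0]/q[2]+c["cx"],c["fy"]*q[1]/q[2]+c["cy"]
def depthpt(c,u,v):
    z=c["range_z"][v,u]; P=c["pose"]
    return P[:3,:3]@np.array([(u-c["cx"])/c["fx"]*z,(v-c["cy"])/c["fy"]*z,z])+P[:3,3]
E
python3 - <<'E'
from h import *
c=dict(np.load("top0.npz"));im=c["color"]
crop=im[170:370,280:430]
cv2.imwrite("pics/topcrop.png",cv2.resize(crop,None,fx=4,fy=4,interpolation=cv2.INTER_CUBIC)[:, :][200:800])
cv2.imwrite("pics/topcrop2.png",cv2.resize(crop,None,fx=4,fy=4,interpolation=cv2.INTER_CUBIC)[:480])
for (u,v) in [(326,342),(353,339),(380,335),(407,331),(358,230),(300,300),(340,250),(305,248)]:
    print((u,v),im[v,u],depthpt(c,u,v).round(1))
# keys
g=cv2.cvtColor(im,cv2.COLOR_BGR2GRAY)
roi=np.zeros_like(g);roi[318:356,312:420]=1
m=((g>75)&(roi>0)).astype(np.uint8)
n,l,s,ce=cv2.connectedComponentsWithStats(m)
for i in range(1,n):
    if 15<s[i,4]: print(s[i],ce[i].round(1),ray(c,*ce[i],47).round(1))
s=dict(np.load("side0.npz"))
cv2.imwrite("pics/sidecrop.png",cv2.resize(s["color"][190:300,255:430],None,fx=4,fy=4,interpolation=cv2.INTER_CUBIC))
E
```

```text
(326, 342) [115 119 127] [499.9  16.5  47.8]
(353, 339) [116 122 126] [504.5 -22.1  48.1]
(380, 335) [109 114 120] [510.7 -61.   48.1]
(407, 331) [107 110 118] [ 516.9 -100.2   47.2]
(358, 230) [111 111 116] [647.5 -22.6 129. ]
(300, 300) [ 64 122 164] [563.9  55.3  -1.3]
(340, 250) [ 70 107 167] [632.1  -2.3  58.1]
(305, 248) [168 166 168] [633.7  48.7  61.5]
[402 321  12  23 216] [407.5 331.5] [ 516.2 -100.9   47. ]
[373 328  15  15 178] [380.2 334.8] [511.  -61.4  47. ]
[318 334  15  16 190] [325.  341.8] [500.2  18.   47. ]
[349 335   8   8  53] [352.5 338.4] [505.4 -21.6  47. ]
[312 339   2  17  25] [312.3 348.4] [490.6  36.   47. ]
[357 348  63   8 275] [397.3 352.7] [485.9 -85.8  47. ]
```

View pics/topcrop.png

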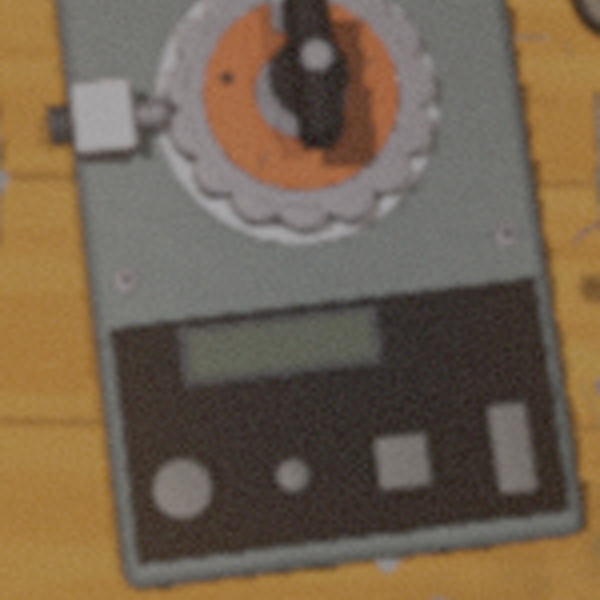

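View pics/topcrop2.png

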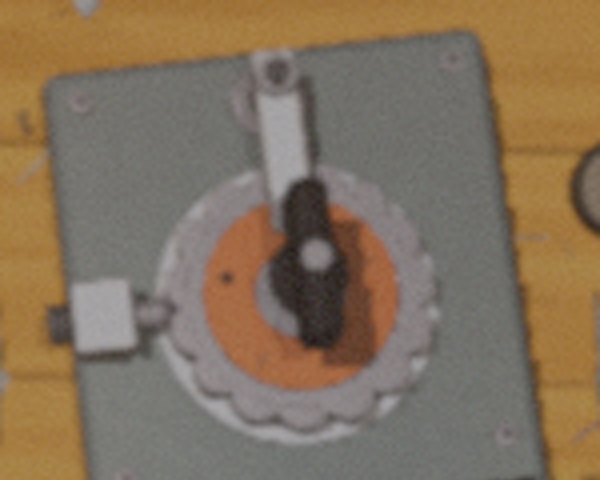

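View pics/sidecrop.png

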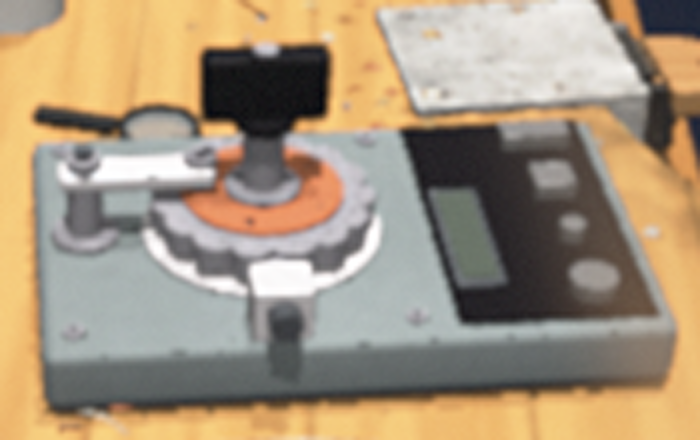

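```bash
python3 - <<'E'
from h import *
from cell import manip
from scipy.spatial.transform import Rotation as R
s=manip.read_state();Rm=R.from_euler('xyz',s["eef_rot"]).as_matrix();print(Rm.round(3))
print("jaw deg",np.degrees(np.arctan2(Rm[1,1],Rm[0,1])))
t=dict(np.load("top0.npz"));d=dict(np.load("side0.npz"))
K=np.array([[500.2,18],[505.4,-21.6],[511,-61.4],[516.2,-100.9]])
v=K[3]-K[0];yaw=np.arctan2(v[0],-v[1]);print("len",np.hypot(*v),"yaw",yaw,np.degrees(yaw))
ax=K.mean(0)+136*np.array([np.cos(yaw),np.sin(yaw)]);print("axis",ax)
print("cap",ray(t,359.3,233.3,129))
# plate orange/steel centre: copper mask
im=t["color"];hsv=cv2.cvtColor(im,cv2.COLOR_BGR2HSV)
# side view check
print("side cap", ray(d,255+265/4,190+47/4,129), "proj axis@128",proj(d,[*ax,128]))
for uv in [(592,276),(572,226),(553,177),(533,130)]: print("side key",ray(d,255+uv[0]/4,190+uv[1]/4,47).round(1))
for k in K: print(proj(d,[*k,47]))
print("knob ends side", ray(d,255+203/4,190+60/4,120),ray(d,255+328/4,190+60/4,120))
print("top bar ends",ray(t,280+305/4,170+183/4,128),ray(t,280+318/4,170+343/4,128))
print("base corners",[ray(t,280+a/4,170+b/4,36).round(1).tolist() for a,b in((48,80),(480,35),(135,780),(578,725))])
E
```

```text
[[-0.     0.448 -0.894]
 [ 0.001 -0.894 -0.448]
 [-1.    -0.001 -0.   ]]
jaw deg -63.36800398369165
len 119.97170499747014 yaw 0.13376331908992883 7.664073637514638
axis [642.98511454 -23.33738997]
cap [642.94338162 -24.33150627 129.        ]
side cap [641.95869354 -18.77268149 129.        ] proj axis@128 (np.float64(320.67884493939323), np.float64(200.91326358908688))
side key [500.2  23.3  47. ]
side key [505.1 -14.2  47. ]
side key [509.9 -53.5  47. ]
side key [515.7 -93.8  47. ]
(np.float64(402.69050919641256), np.float64(257.19038941852097))
(np.float64(397.43030012596046), np.float64(244.14523407376603))
(np.float64(392.2855518749476), np.float64(231.88829719106948))
(np.float64(387.6940815241879), np.float64(220.50279128275224))
knob ends side [668.00649306 -21.80682742 120.        ] [615.11316231 -25.3408287  120.        ]
top bar ends [667.31203517 -20.2933594  128.        ] [612.5218551  -24.67053698 128.        ]
base corners [[727.1, 69.9, 36.0], [747.8, -94.7, 36.0], [467.2, 33.5, 36.0], [488.5, -127.1, 36.0]]
```

```bash
python3 - <<'E'
from h import *
t=dict(np.load("top0.npz"));d=dict(np.load("side0.npz"))
g=cv2.cvtColor(d["color"],cv2.COLOR_BGR2GRAY)
for uv in [(402,258),(397,246),(393,234),(388,223),(320,202),(330,212),(310,350),(322,256)]: print(uv,depthpt(d,*uv).round(1),g[uv[1],uv[0]])
print()
for uv in [(326,342),(359,233),(305,247),(307,245),(420,400),(250,300)]: print(uv,depthpt(t,*uv).round(1))
# point clouds: key tops from depth in both views
for n,c,box in(("top",t,(310,425,315,358)),("side",d,(380,412,215,266))):
    P=[];
    for v in range(box[2],box[3]):
        for u in range(box[0],box[1]):
            p=depthpt(c,u,v)
            if 44<p[2]<52: P.append((u,v,*p))
    P=np.array(P);m=np.zeros((480,640),np.uint8);m[P[:,1].astype(int),P[:,0].astype(int)]=1
    nn,l,s,ce=cv2.connectedComponentsWithStats(m)
    for i in range(1,nn):
        q=P[[l[int(a[1]),int(a[0])]==i for a in P]]
        if len(q)>8: print(n,len(q),q[:,2:].mean(0).round(1),ce[i].round(1),ray(c,*ce[i],47).round(1))
# click housing top, cap, from depth
for n,c in(("top",t),("side",d)):
    P=[]
    for v in range(180,300):
        for u in range(250,440):
            p=depthpt(c,u,v)
            if abs(p[0]-643)<45 and abs(p[1]+23)<30 and 118<p[2]<140: P.append(p)
    P=np.array(P);tp=P[P[:,2]>125]; print(n,"knob top",len(P),len(tp),tp.mean(0).round(1),tp.min(0).round(1),tp.max(0).round(1))
E
```

```text
(402, 258) [501.1  17.5  44.9] 154
(397, 246) [506.1 -19.5  44.5] 150
(393, 234) [509.8 -57.7  44.8] 157
(388, 223) [516.2 -93.2  46.2] 138
(320, 202) [644.1 -21.  127.2] 194
(330, 212) [626.6 -18.8 109.6] 19
(310, 350) [650.6 205.8   7. ] 241
(322, 256) [637.6  41.6  60.3] 250

(326, 342) [499.9  16.5  47.8]
(359, 233) [643.6 -24.  127.9]
(305, 247) [634.7  48.7  63.7]
(307, 245) [638.2  45.8  61.2]
(420, 400) [ 412.7 -138.   -66.4]
(250, 300) [562.6 131.3   1.6]
top 216 [ 515.5 -100.5   47.1] [407.3 332. ] [ 515.5 -100.6   47. ]
top 174 [510.7 -61.   47.1] [379.9 335. ] [510.7 -61.   47. ]
top 175 [500.   17.9  47.1] [325.  341.9] [500.   17.9  47. ]
top 51 [505.2 -21.5  47. ] [352.5 338.5] [505.2 -21.5  47. ]
side 60 [514.7 -98.1  45.2] [388.5 222.2] [515.2 -95.   47. ]
side 50 [509.5 -58.8  45.3] [393.2 233.5] [509.9 -56.1  47. ]
side 20 [504.3 -20.1  44.9] [398.  245.6] [504.8 -16.9  47. ]
side 66 [499.   20.8  45.3] [403.5 259. ] [499.4  23.2  47. ]
top knob top 430 371 [642.1 -23.  127.7] [615.  -32.3 125.1] [670.4 -13.4 133.1]
side knob top 237 91 [639.9 -20.9 126. ] [615.4 -29.2 125. ] [667.6 -13.  127.9]
```

Both views agree to about 2–5 mm, and the spacing, heights and yaw of 7.66° match what was given. I'll use keys at power (500,19), mode (510.5,-60) and zero (515.5,-99.5), and the axis at (642.5,-22.5). Now I'll move above the power key with the fingers shut, turning the tool +2.81 rad so the last joint has room for the clockwise turn.

Emit:
jog_arm:
  series: [0, 0, 0.17, 0.03, 0.06, 0, -1, 0, 0, 0.34, 0.055, 0.11, 0, -1, 0, 0, 0.51, 0.08, 0.16, 0, -1, 0, 0, 0.68, 0.105, 0.21, 0, -1, 0, 0, 0.85, 0.13, 0.26, 0, -1, 0, 0, 1.02, 0.155, 0.31, 0, -1, 0, 0, 1.19, 0.18, 0.36, 0, -1, 0, 0, 1.36, 0.2, 0.4, 0, -1, 0, 0, 1.53, 0.22, 0.44, 0, -1, 0, 0, 1.7, 0.235, 0.48, -0.02, -1, 0, 0, 1.87, 0.2535, 0.5106, -0.04, -1, 0, 0, 2.04, 0.2535, 0.5106, -0.06, -1, 0, 0, 2.21, 0.2535, 0.5106, -0.08, -1, 0, 0, 2.38, 0.2535, 0.5106, -0.1, -1, 0, 0, 2.55, 0.2535, 0.5106, -0.12, -1, 0, 0, 2.72, 0.2535, 0.5106, -0.13, -1, 0, 0, 2.81, 0.2535, 0.5106, -0.13, -1, 0, 0, 2.81, 0.2535, 0.5106, -0.13, -1, 0, 0, 2.81, 0.2535, 0.5106, -0.13, -1]
  squeeze: 20

```text
clock: 2.48
eef_pos: [500.0, 19.0, 94.5]
eef_rot: [-0.057, 1.571, 0.074]
wrist_force: [0.2, -0.9, 0.3]
finger_gap: 0.2
```

```bash
python3 - <<'E'
from h import *
from cell import manip
from scipy.spatial.transform import Rotation as R
s=manip.read_state();Rm=R.from_euler('xyz',s["eef_rot"]).as_matrix();print(Rm.round(3),s["joints"].round(3),s["wrist_force"])
print("jaw deg",np.degrees(np.arctan2(Rm[1,1],Rm[0,1])))
d=manip.camera("side");cv2.imwrite("pics/side1.png",cv2.resize(d["color"][130:300,250:477],None,fx=3.5,fy=3.5,interpolation=cv2.INTER_CUBIC)[:598])
E
```

```text
[[ 0.    -0.131  0.991]
 [ 0.     0.991  0.131]
 [-1.    -0.     0.   ]] [-0.035  0.344  1.792  0.     1.005 -1.737] [ 0.19320522 -0.93310028  0.34139849]
jaw deg 97.51017359301525
```

View pics/side1.png

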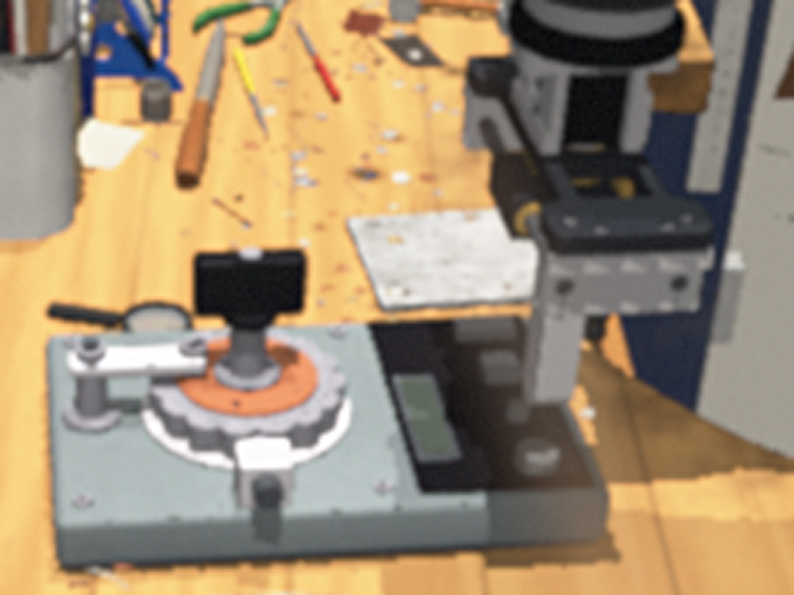

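The closed fingertips at crop (550,400) sit directly over the power key at (538,455), as expected. Pressing now.

Emit:
jog_arm:
  series: [0, 0, 0, 0, 0, -0.02, -1, 0, 0, 0, 0, 0, -0.027, -1, 0, 0, 0, 0, 0, -0.03, -1, 0, 0, 0, 0, 0, -0.032, -1, 0, 0, 0, 0, 0, -0.033, -1, 0, 0, 0, 0, 0, -0.033, -1]

```text
clock: 3.28
eef_pos: [500.1, 19.0, 61.7]
eef_rot: [-0.173, 1.57, -0.04]
wrist_force: [-2.1, 0.2, 4.3]
finger_gap: 0.5
```

Emit:
jog_arm:
  series: [0, 0, 0, 0, 0, -0.001, -1, 0, 0, 0, 0, 0, -0.0015, -1, 0, 0, 0, 0, 0, -0.002, -1, 0, 0, 0, 0, 0, -0.002, -1]

```text
clock: 3.78
eef_pos: [500.3, 19.0, 60.8]
eef_rot: [-0.206, 1.57, -0.073]
wrist_force: [-10.0, 0.5, 21.8]
finger_gap: 0.8
```

Power is fully down: the force rose sharply to 22 N at the expected 5 mm. Next is the square key.

Emit:
jog_arm:
  series: [0, 0, 0, 0, 0, 0.01, -1, 0, 0, 0, 0, 0, 0.035, -1, 0, 0, 0, 0.0105, -0.04, 0.035, -1, 0, 0, 0, 0.0105, -0.079, 0.035, -1, 0, 0, 0, 0.0105, -0.079, 0.035, -1, 0, 0, 0, 0.0105, -0.079, 0.015, -1, 0, 0, 0, 0.0105, -0.079, 0.008, -1, 0, 0, 0, 0.0105, -0.079, 0.005, -1, 0, 0, 0, 0.0105, -0.079, 0.003, -1, 0, 0, 0, 0.0105, -0.079, 0.0015, -1, 0, 0, 0, 0.0105, -0.079, 0.0005, -1, 0, 0, 0, 0.0105, -0.079, 0.0005, -1, 0, 0, 0, 0.0105, -0.079, 0.0005, -1]

```text
clock: 5.4
eef_pos: [510.8, -59.8, 61.0]
eef_rot: [0.015, 1.57, 0.148]
wrist_force: [-5.3, 4.3, 14.3]
finger_gap: 0.9
```

The square key bottomed at 14 N. Next is the oblong key, 5 mm further in x and -39.5 mm in y.

Emit:
jog_arm:
  series: [0, 0, 0, 0, 0, 0.01, -1, 0, 0, 0, 0, 0, 0.0345, -1, 0, 0, 0, 0.005, -0.0395, 0.0345, -1, 0, 0, 0, 0.005, -0.0395, 0.0345, -1, 0, 0, 0, 0.005, -0.0395, 0.015, -1, 0, 0, 0, 0.005, -0.0395, 0.008, -1, 0, 0, 0, 0.005, -0.0395, 0.005, -1, 0, 0, 0, 0.005, -0.0395, 0.003, -1, 0, 0, 0, 0.005, -0.0395, 0.0015, -1, 0, 0, 0, 0.005, -0.0395, 0, -1, 0, 0, 0, 0.005, -0.0395, 0, -1, 0, 0, 0, 0.005, -0.0395, 0, -1]

```text
clock: 6.9
eef_pos: [515.8, -99.4, 61.0]
eef_rot: [-0.061, 1.57, 0.072]
wrist_force: [-4.8, 3.6, 13.9]
finger_gap: 0.4
```

Emit:
jog_arm:
  series: [0, 0, 0, 0, 0, 0.03, -1, 0, 0, 0, 0, 0, 0.08, 0, 0, 0, 0, 0, 0, 0.12, 0.3, 0, 0, 0, 0.05, 0.03, 0.13, 0.3, 0, 0, 0, 0.1, 0.06, 0.13, 0.3, 0, 0, 0, 0.127, 0.077, 0.12, 0.3, 0, 0, 0, 0.127, 0.077, 0.12, 0.3, 0, 0, 0, 0.127, 0.077, 0.12, 0.3]

```text
clock: 7.9
eef_pos: [642.1, -23.0, 180.0]
eef_rot: [-2.055, 1.571, -1.922]
wrist_force: [-0.1, -0.2, -0.5]
finger_gap: 60.7
```

```bash
python3 - <<'E'
from h import *
from cell import manip
s=manip.read_state();print(s["joints"].round(3),s["finger_gap"],s["eef_pos"])
d=manip.camera("side");cv2.imwrite("pics/side2.png",cv2.resize(d["color"][130:300,250:477],None,fx=3.5,fy=3.5,interpolation=cv2.INTER_CUBIC)[:598])
d=manip.camera("top");cv2.imwrite("pics/top2.png",d["color"])
E
```

```text
[-0.093  0.542  1.284 -0.     1.315 -1.797] 60.71259270345116 [642.10067086 -23.01317243 180.04591175]
```

View pics/side2.png

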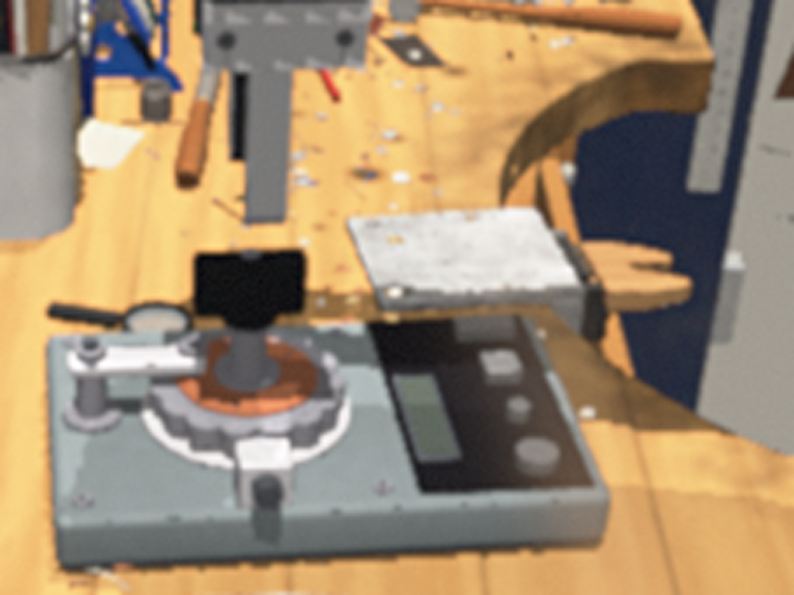

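View pics/top2.png

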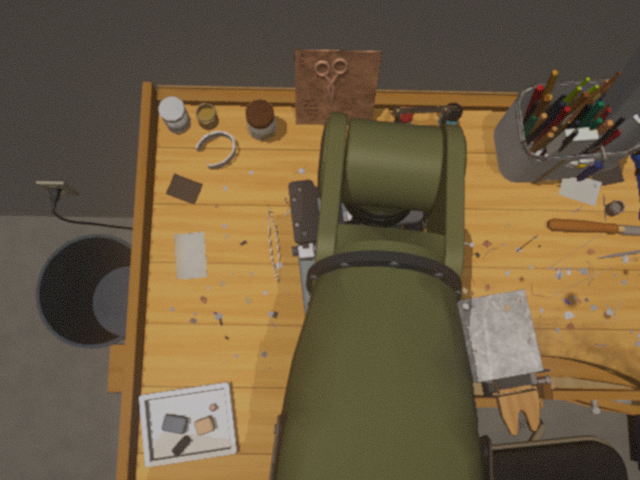

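The tool is centred over the knob: the finger offset in the side view matches the 7.5° jaw tilt. All four keys have sprung back up and the tools haven't moved. Now I'll lower and grip.

Emit:
jog_arm:
  series: [0, 0, 0, 0, 0, -0.025, 0.3, 0, 0, 0, 0, 0, -0.045, 0.3, 0, 0, 0, 0, 0, -0.06, 0.3, 0, 0, 0, 0, 0, -0.069, 0.3, 0, 0, 0, 0, 0, -0.069, 0.3]

```text
clock: 8.62
eef_pos: [642.4, -22.7, 110.8]
eef_rot: [2.956, 1.57, 3.089]
wrist_force: [0.6, -0.4, 0.5]
finger_gap: 61.3
```

Emit:
jog_arm:
  series: [0, 0, 0, 0, 0, 0, -0.4, 0, 0, 0, 0, 0, 0, -0.6, 0, 0, 0, 0, 0, 0, -0.7, 0, 0, 0, 0, 0, 0, -0.8, 0, 0, 0, 0, 0, 0, -1, 0, 0, 0, 0, 0, 0, -1, 0, 0, 0, 0, 0, 0, -1, 0, 0, 0, 0, 0, 0, -1]
  squeeze: 30

```text
clock: 9.62
eef_pos: [642.6, -22.7, 111.1]
eef_rot: [-0.71, 1.57, -0.577]
wrist_force: [0.5, -2.6, 3.3]
finger_gap: 27.5
```

```bash
python3 - <<'E'
from cell import manip
s=manip.read_state();print(s["joints"].round(3),s["finger_gap"],s["eef_pos"],s["wrist_force"],s["moment"])
E
```

```text
[-0.092  0.609  1.348 -0.     1.184 -1.796] 27.46656739628532 [642.62981235 -22.70563699 111.14030428] [ 0.48965666 -2.58739314  3.27050468] [-0.52261414 -0.12127504 -0.02850695]
```

Emit:
jog_arm:
  series: [0, 0, 0, 0, 0, 0, -1, 0, 0, 0, 0, 0, 0, -1]

```text
clock: 9.88
eef_pos: [642.6, -22.7, 111.1]
eef_rot: [-0.673, 1.57, -0.54]
wrist_force: [-0.1, -3.7, 4.1]
finger_gap: 27.6
```

```bash
python3 - <<'E'
from h import *
from cell import manip
s=manip.read_state();print(s["finger_gap"],s["eef_pos"],s["wrist_force"],s["moment"])
d=manip.camera("side");cv2.imwrite("pics/side3.png",cv2.resize(d["color"][150:270,260:380],None,fx=5,fy=5,interpolation=cv2.INTER_CUBIC)[:598])
E
```

```text
27.618035418903105 [642.62610082 -22.69447757 111.1266249 ] [-0.06378094 -3.736279    4.14929637] [-0.6847833  -0.15544108  0.0121851 ]
```

View pics/side3.png

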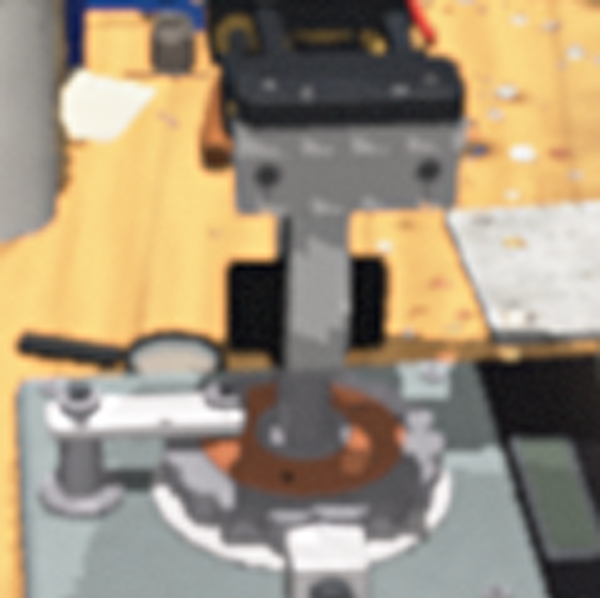

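The gap of 27.6 mm shows the tips closed on the flare of the stem just below the bar, not on the bar itself. I'll open, rise 6 mm, shift 1 mm to the right and grip again. The gap should then read about 14 mm.

Emit:
jog_arm:
  series: [0, 0, 0, 0, 0, 0, 0.1, 0, 0, 0, 0, 0, 0, 0.1, 0, 0, 0, 0, -0.0008, 0.006, 0.1, 0, 0, 0, 0, -0.0008, 0.006, 0.1, 0, 0, 0, 0, -0.0008, 0.006, -1, 0, 0, 0, 0, -0.0008, 0.006, -1, 0, 0, 0, 0, -0.0008, 0.006, -1, 0, 0, 0, 0, -0.0008, 0.006, -1, 0, 0, 0, 0, -0.0008, 0.006, -1, 0, 0, 0, 0, -0.0008, 0.006, -1, 0, 0, 0, 0, -0.0008, 0.006, -1]

```text
clock: 11.3
eef_pos: [642.4, -22.9, 116.9]
eef_rot: [1.885, 1.57, 2.019]
wrist_force: [-0.8, 5.8, 0.2]
finger_gap: 13.6
```

```bash
python3 - <<'E'
from cell import manip
s=manip.read_state();print(s["finger_gap"],s["eef_pos"],s["wrist_force"],s["moment"])
E
```

```text
13.62573259009725 [642.44406993 -22.90603354 116.88160121] [-0.79453502  5.81951261  0.23199946] [ 1.04459871  0.06346021 -0.04445671]
```

The bar is gripped (13.6 mm). Now turning to the first click.

Emit:
jog_arm:
  series: [0, 0, -0.07, 0, 0.0004, 0, -1, 0, 0, -0.14, 0, 0.0004, 0, -1, 0, 0, -0.21, 0, 0.0004, 0, -1]
  squeeze: 40

```text
clock: 11.68
eef_pos: [642.4, -22.7, 116.9]
eef_rot: [2.397, 1.57, 2.319]
wrist_force: [-0.5, 4.2, -0.3]
finger_gap: 13.6
```

```bash
cat > st.py <<'E'
from cell import manip
import numpy as np
from scipy.spatial.transform import Rotation as R
s=manip.read_state();Rm=R.from_euler('xyz',s["eef_rot"]).as_matrix()
print("clk",s["clock"],"gap",s["finger_gap"],s["eef_pos"].round(2),s["wrist_force"].round(2),s["moment"].round(3),"turn",97.5-np.degrees(np.arctan2(Rm[1,1],Rm[0,1])),s["joints"].round(3))
E
python3 st.py
```

```text
clk 11.675 gap 13.648864008206957 [642.43 -22.67 116.89] [-0.48  4.2  -0.28] [0.952 0.022 0.157] turn 12.013577982042762 [-0.092  0.603  1.343  0.     1.196 -1.585]
```

Emit:
jog_arm:
  series: [0, 0, -0.06, 0, 0, 0, -1, 0, 0, -0.12, 0, 0, 0, -1, 0, 0, -0.17, 0, 0, 0, -1, 0, 0, -0.209, 0, 0, 0, -1, 0, 0, -0.209, 0, 0, 0, -1, 0, 0, -0.209, 0, 0, 0, -1]

```text
clock: 12.42
eef_pos: [642.5, -22.5, 116.9]
eef_rot: [1.949, 1.57, 1.664]
wrist_force: [-0.3, 5.3, 0.4]
finger_gap: 13.6
```

```bash
python3 st.py; python3 - <<'E'
from h import *
from cell import manip
d=manip.camera("side");cv2.imwrite("pics/side4.png",cv2.resize(d["color"][150:270,260:380],None,fx=5,fy=5,interpolation=cv2.INTER_CUBIC)[:598])
E
```

```text
clk 12.425 gap 13.555522044529093 [642.51 -22.5  116.93] [-0.33  5.27  0.36] [ 1.11  -0.022 -0.008] turn 23.864627673600694 [-9.200e-02  6.030e-01  1.343e+00  1.000e-03  1.196e+00 -1.378e+00]
```

View pics/side4.png

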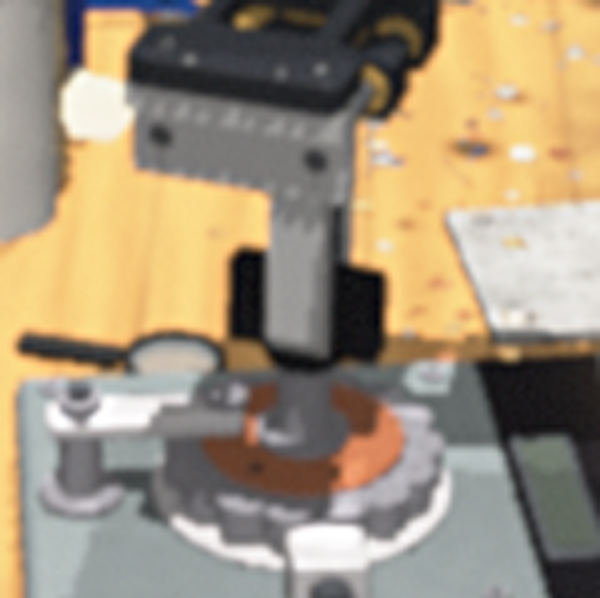

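The bar followed the fingers. The moment rose to +0.16 N m near the crest and fell back to about 0 at 23.9°, so that is stop 1. On to stops 2 and 3.

Emit:
jog_arm:
  series: [0, 0, -0.07, 0, 0, 0, -1, 0, 0, -0.14, 0, 0, 0, -1, 0, 0, -0.21, 0, 0, 0, -1, 0, 0, -0.28, 0, 0, 0, -1, 0, 0, -0.35, 0, 0, 0, -1, 0, 0, -0.42, 0, 0, 0, -1, 0, 0, -0.42, 0, 0, 0, -1, 0, 0, -0.42, 0, 0, 0, -1]

```text
clock: 13.48
eef_pos: [642.7, -22.2, 116.9]
eef_rot: [1.975, 1.57, 1.27]
wrist_force: [1.5, 7.6, -0.5]
finger_gap: 13.8
```

```bash
python3 st.py
```

```text
clk 13.475 gap 13.794503203425663 [642.66 -22.16 116.89] [ 1.51  7.6  -0.5 ] [ 1.421 -0.316  0.003] turn 47.9210825849905 [-9.200e-02  6.030e-01  1.343e+00  1.000e-03  1.195e+00 -9.580e-01]
```

Emit:
jog_arm:
  series: [0, 0, -0.07, 0, 0, 0, -1, 0, 0, -0.14, 0, 0, 0, -1, 0, 0, -0.21, 0, 0, 0, -1]

```text
clock: 13.85
eef_pos: [642.8, -22.0, 116.9]
eef_rot: [1.919, 1.569, 1.002]
wrist_force: [2.3, 8.6, -0.5]
finger_gap: 13.8
```

```bash
python3 st.py
```

```text
clk 13.85 gap 13.832975425710222 [642.81 -22.04 116.93] [ 2.29  8.57 -0.54] [ 1.561 -0.572  0.1  ] turn 60.06542824548449 [-9.200e-02  6.030e-01  1.343e+00  1.000e-03  1.195e+00 -7.460e-01]
```

Emit:
jog_arm:
  series: [0, 0, -0.07, 0, 0, 0, -1, 0, 0, -0.13, 0, 0, 0, -1, 0, 0, -0.18, 0, 0, 0, -1, 0, 0, -0.208, 0, 0, 0, -1, 0, 0, -0.208, 0, 0, 0, -1, 0, 0, -0.208, 0, 0, 0, -1, 0, 0, -0.208, 0, 0, 0, -1]

```text
clock: 14.72
eef_pos: [643.0, -21.9, 116.9]
eef_rot: [1.988, 1.569, 0.865]
wrist_force: [3.5, 8.9, -1.8]
finger_gap: 13.9
```

```bash
python3 st.py;  python3 - <<'E'
from h import *
from cell import manip
d=manip.camera("side");cv2.imwrite("pics/side5.png",cv2.resize(d["color"][150:270,260:380],None,fx=5,fy=5,interpolation=cv2.INTER_CUBIC)[:598]);cv2.imwrite("pics/side5f.png",d["color"])
d=manip.camera("top");cv2.imwrite("pics/top5.png",d["color"])
E
```

```text
clk 14.725 gap 13.90460362111093 [642.96 -21.94 116.94] [ 3.47  8.9  -1.84] [ 1.606 -0.764 -0.031] turn 71.86471843285707 [-0.092  0.603  1.343  0.002  1.195 -0.54 ]
```

View pics/side5.png

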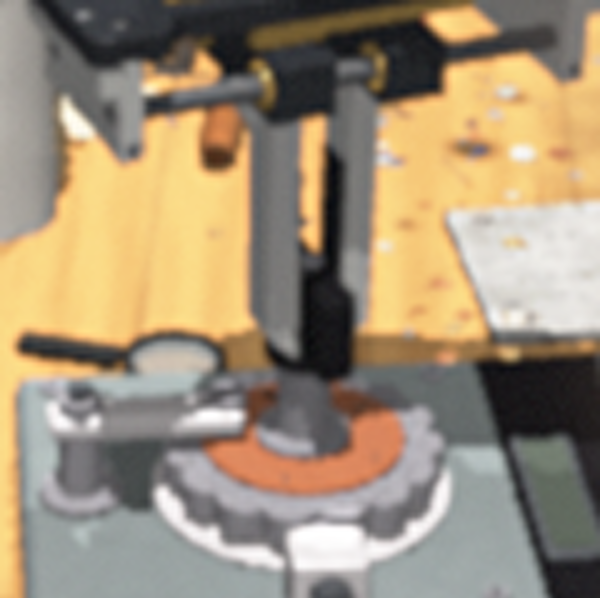

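View pics/top5.png

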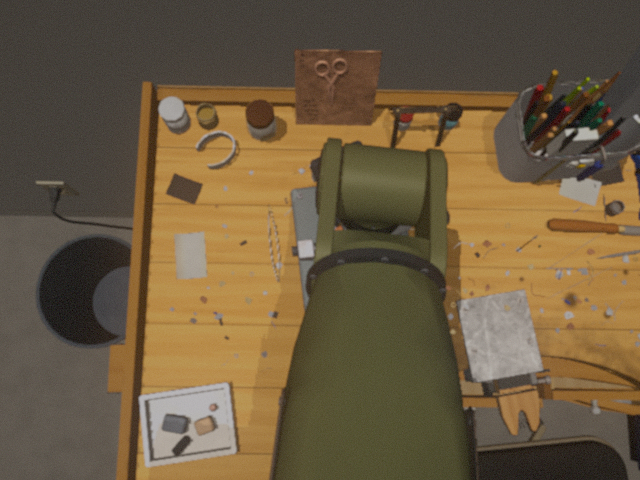

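The bar is gripped flat (13.9 mm) at 71.9°. The wrist moment about the vertical axis is back near 0 (-0.03 N m), so the ball is seated in the third notch. The tweezers, loupe and everything else in view are where they were. Handing in.

```bash
python3 -c "
from cell import manip
print(manip.sign_off())"; python3 st.py
```

```text
the job is handed in; nothing more can be done
None
the job is handed in; nothing more can be done
```

The readout keys are pressed in order, the plate is at the third stop, and the gripper is still holding the knob there. I handed the job in at about 15 s of the 61 s allowed; it reports no verdict.

- **Keys:** I pressed power, then square, then oblong, one at a time, each down to a hard stop at about 22, 14 and 14 N. That fits 5 mm of travel. The small round key was not touched, and all four keys looked up again afterwards.
- **Grip:** The first close caught the flare under the bar, with a gap of 27.6 mm instead of 14. I opened, rose 6 mm and gripped the flat sides again, which gave 13.6 mm.
- **Turn:** I turned the knob clockwise one click at a time. The resisting moment rose near the crests I sampled and fell to about 0 at 23.9°, 47.9° and 71.9°. I ended there, gripping with 40 N.
- **Checks that disagreed:**
  - The two cameras differed by up to about 5 mm across the jig, so I relied mainly on the top view.
  - A side force of about 9 N remained on the wrist at the end, because the grip is slightly off the axis.
- **Tools:** The tweezers and loupe were still in place in the last pictures. The arm hid the scriber in the last top view, so I did not confirm it there.

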